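Flip a spot plate over against a board edge

TASK

The white porcelain spot plate lies wells-down on the bench in front of the low cork board. Without picking it up or carrying it, push it with the fingertips until it stops square against the board's aluminium edge, then keep pushing on its near side and up, so that it tips up on that edge and flips over to lie flat on the board with its wells up. Leave the flask, the bottle and the jar where they stand.

Things in the scene. Friction and masses are not known exactly. Their poses are not given: they have to be found in the camera images.
- plate: Glazed white porcelain spot plate, loose, about 170 g (varies): a flat slab 72 mm (its x) by 100 mm (its y) by 12 mm thick (its z), with 12 shallow wells (16 mm wide, 5 mm deep, 3 rows of 4) in its -z face; the other face is plain. Origin at the centre of the slab. At the start it lies wells-down on the bench, its z axis up and its +x side towards the board, 25 to 60 mm short of it and askew by up to 0.3 rad. When flipped its z axis points down.
- plate_far_edge (a point): Middle of the plate's +x side face (72 by 12 mm slab: 36 mm from its centre, mid-thickness), the side that meets the board.
- plate_near_edge (a point): Middle of the plate's -x side face, the side to push on, 36 mm from its centre, mid-thickness. Porcelain grips the fingertips fairly well: while the plate's far side is held against the board by a push of about 8 to 20 N on the near side, a fingertip moving up drags the near side up with it.
- board: Cork-faced board fixed to the bench, 170 mm deep (its x) by 300 mm wide (its y) by 8 mm thick, with a 14 mm wide aluminium strip along its near edge, flush with the cork. Origin: middle of the near edge at bench level; x points from this edge into the board, away from the plate; y along the edge; z up. Its near edge is an upright step 8 mm high, lower than the plate is thick, so that the plate can tip over it.
- board_edge (a point): Middle of the board's near edge, on its upper corner, 8 mm above the bench. Axes as the board's.
- flask: Conical glass flask with a rubber stopper, loose, 84 mm wide at the base, 156 mm tall, origin at the centre of its base. Stands beside the board. Leave alone.
- bottle: Amber reagent bottle with a black cap, loose, 62 mm wide, about 135 mm tall, origin at the centre of its base. Stands beside the board, on the side opposite to the flask. Leave alone.
- jar: White jar with a blue cap, loose, 48 mm wide, about 60 mm tall, origin at the centre of its base. Stands at the back of the board. Leave alone.
Not all that is in view belongs to the job. Several things have the shape of the plate; the one meant has the colours described above.

How it is judged:
By the outcome, as a careful person would: the job done as asked, in the order asked, and still so for the second after the job is handed in, with the robot touching nothing.
It also fails if it takes over 56 s, if anything falls off the work surface, if the arm or the gripper's body presses on something with over 40 N, if the wrist force passes 120 N, or if a joint passes its speed limit or range.

ROBOT

A 7-joint arm with a two-finger parallel gripper is mounted at the origin on the work surface. World frame = base frame: x ahead of the robot, y to its left, z up, the work surface at z = 0. Lengths are in m, angles in rad, forces in N, time in s.
With the tool pointing down it reaches from about 0.425 to 0.875 m from the base axis. Payload 8.4 kg.
Tool frame: the origin (TCP) lies at the very end of the fingers, on their centre line; the grasp point (between the pads) lies 19 mm behind it; z points along the fingers, x is the direction in which the jaws open and shut, and the axes are right-handed (so a half turn about z gives the same grasp; the last joint's range is limited). The gripper opens to 85 mm and grips with 20 to 120 N. Pads are 22 mm wide; open, the fingers measure 114 mm over their backs; the gripper's body (76 mm by 85 mm) begins 54 mm behind the grasp point. The pads swing forward as they close: fully open they stand 13 mm farther back than shut.
Start: joints at [-1.27, 0.333, 0.04, 1.465, -0.013, 1.343, -0.059], TCP at [0.253, 0.599, 0.231] pointing down, gripper open.
Joint ranges: [-2.58, 2.58], [-0.38, 2.09], [-1.3, 1.39], [0.25, 2.4], [-1.5, 4.64], [0.08, 2.09], [-2.65, 2.65]. Speed limits (rad/s): [2.22, 2.22, 2.79, 2.79, 3.14, 3.14, 3.14].

INTERFACE

Orientations are given as a unit quaternion [w, x, y, z].
In Python, from station import bot gives the robot as it stands. Calls block until the motion is done:
- bot.goto(position, orientation): joint-space move of the TCP to a pose.
- bot.move_l(position, rotation=None, feed=0.15, stop_force=None): straight line of the TCP; rotation=None keeps the orientation; feed is the mean speed in m/s. With stop_force (N) it stops when the force on the tool has changed by that much, and returns True; else False.
- bot.goto_joints(angles): joint-space move.
- bot.set_gripper(opening, newtons=None): opening from 0.0 (shut) to 1.0 (fully open); newtons is the grip in N (None keeps the last); returns when the fingers have stopped.
- bot.dwell(seconds).
- bot.ik(position, orientation): joint angles nearest the present ones, or None.
- bot.observe(): the state.
- bot.camera(name): name is "scene" or "top"; returns a dict with "img" (400x640x3 uint8, red, green, blue), "fx", "fy", "cx", "cy" (pixels), "dist_coeffs" ([k1, k2, p1, p2, k3] as OpenCV has them; the pictures are not rectified), "R" (3x3) and "t" (3): a world point X has camera coordinates R X + t. Camera axes: x right, y down, z forward; pixel columns grow to the right and rows downward; lengths in m; the calibration is good to about 2 mm. A picture is of the moment at which its call begins. There is no depth.
A pose or a line that the arm cannot do raises bot.PlanningError and nothing moves.
- bot.sign_off(): hands the job in, once; it reports no verdict.
The state is a dict: "time": time; "joints": joint angles; "qvel": joint speeds; "joint_torque": joint torques, N m; "tcp_pos": TCP position; "tcp_rot": TCP orientation; "wrist_force": force on the tool from outside, world axes, zero at the start; "wrist_torque": the same for the moment, N m; "opening": opening from 0.0 (shut) to 1.0 (fully open).
Only numpy, scipy, OpenCV 4.12 (cv2) and the standard library are available. Lean on these libraries where they do the work, as an engineer would, in place of code of your own. Each camera call takes 0.05 s, during which the arm holds its last target. There are 200 camera calls.

## Working session

There is one attempt and no reset: what is moved stays moved. The work goes in short steps, each a Python script; the robot and the scene stay as the last script left them, time stands still between calls to the robot, and variables do not carry over. Pictures are saved under pics/ and viewed, about 8 in all and at most 12, crops included, and the job is handed in when it is done.

```bash
ls; mkdir -p pics
python3 - <<'E'
from station import bot
import cv2,numpy as np
for n in("scene","top"):
    c=bot.camera(n); cv2.imwrite(f"pics/{n}0.png",c["img"][...,::-1])
    print(n,[round(c[k],1) for k in("fx","fy","cx","cy")],c["dist_coeffs"],np.round(c["R"],3).tolist(),np.round(c["t"],3), np.round(-np.array(c["R"]).T@c["t"],3))
o=bot.observe();print(o["time"],o["tcp_pos"],o["tcp_rot"],o["wrist_force"])
E
```

```text
pics
scene [474.0, 474.0, 324.6, 206.8] [0.02197854 0.         0.         0.         0.        ] [[-0.467, 0.884, -0.013], [0.658, 0.337, -0.674], [-0.591, -0.323, -0.739]] [ 0.207 -0.361  1.58 ] [1.268 0.449 0.927]
top [385.9, 385.9, 320.2, 188.5] [-0.0958186  0.         0.         0.         0.       ] [[0.022, -0.999, 0.027], [-0.995, -0.024, -0.095], [0.096, -0.025, -0.995]] [0.023 0.546 0.89 ] [0.458 0.059 0.937]
0.1 [0.25286787 0.59835008 0.23051788] [ 4.45337291e-04  8.33445076e-01  5.52601823e-01 -5.75805194e-04] [ 0.35914619  0.25518126 -0.31996436]
```

View pics/scene0.png

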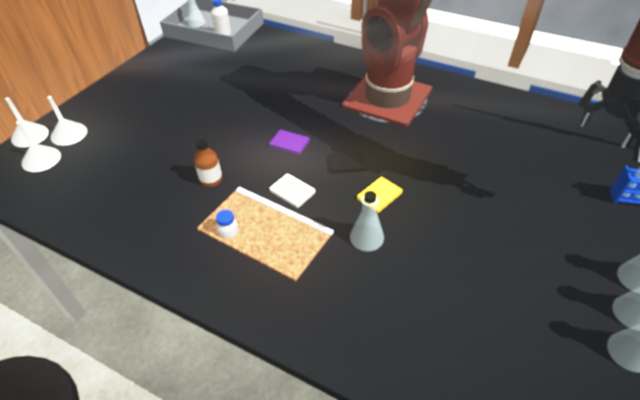

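View pics/top0.png

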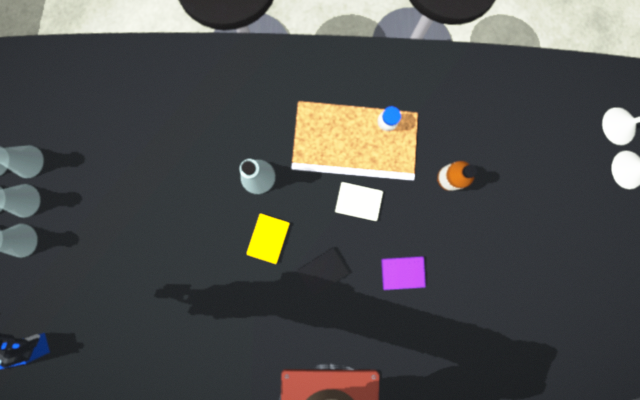

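Top view: the board is around (355,140), with its strip running (293,170)–(414,177). Candidates for the plate are white (359,201), yellow (268,239), dark (325,266) and purple (403,273). I choose the white one, in front of the strip. In the scene view it is at (292,190). Next I measure from both views and make one close crop.

```bash
cat > h.py <<'E'
from station import bot
import cv2,numpy as np
def ray(c,uv):
    K=np.array([[c["fx"],0,c["cx"]],[0,c["fy"],c["cy"]],[0,0,1]])
    p=cv2.undistortPoints(np.float64(uv).reshape(-1,1,2),K,np.float64(c["dist_coeffs"])).reshape(-1,2)
    R=np.array(c["R"]); d=np.c_[p,np.ones(len(p))]@R
    return -R.T@np.array(c["t"]),d
def plane(c,uv,z):
    o,d=ray(c,uv); return o+d*((z-o[2])/d[:,2])[:,None]
def tri(c1,u1,c2,u2):
    o1,d1=ray(c1,u1);o2,d2=ray(c2,u2);out=[]
    for a,b in zip(d1,d2):
        s=np.linalg.lstsq(np.c_[a,-b],o2-o1,rcond=None)[0]
        p,q=o1+a*s[0],o2+b*s[1]; out.append(np.r_[(p+q)/2,np.linalg.norm(p-q)])
    return np.array(out)
def white(c,box,thr=150):
    x0,y0,x1,y1=box; im=c["img"].astype(int); m=np.zeros(im.shape[:2],np.uint8)
    mm=(im.min(2)>thr)&(im.max(2)-im.min(2)<45); m[y0:y1,x0:x1]=mm[y0:y1,x0:x1]
    return sorted(cv2.findContours(m,0,cv2.CHAIN_APPROX_NONE)[0],key=cv2.contourArea)[::-1]
def quad(c,ct):
    "rough quadrilateral corners of a contour, refined by line fits to its sides"
    h=cv2.convexHull(ct); e=.02
    while True:
        q=cv2.approxPolyDP(h,e*cv2.arcLength(h,True),True).reshape(-1,2)
        if len(q)<=4: break
        e+=.005
    P=ct.reshape(-1,2).astype(float);L=[]
    for i in range(len(q)):
        a,b=q[i].astype(float),q[(i+1)%len(q)].astype(float);d=b-a;n=np.linalg.norm(d);d/=n
        t=(P-a)@d;s=abs((P-a)@[-d[1],d[0]])
        l=cv2.fitLine(P[(t>.12*n)&(t<.88*n)&(s<2.5)].astype(np.float32),cv2.DIST_HUBER,0,.01,.01).ravel()
        L.append(np.cross([l[2],l[3],1],[l[2]+l[0],l[3]+l[1],1]))
    r=[np.cross(L[i-1],L[i]) for i in range(len(q))]
    return np.array([v[:2]/v[2] for v in r])
E
python3 - <<'E'
from h import *
np.set_printoptions(precision=4,suppress=True)
t=bot.camera("top");s=bot.camera("scene")
for n,c,b in(("top",t,(285,150,425,225)),("scene",s,(230,170,340,240))):
    for ct in white(c,b)[:3]:
        q=quad(c,ct);print(n,cv2.contourArea(ct));print(np.c_[q,plane(c,q,.010)])
o=cv2.resize(t["img"][155:225,285:425],None,fx=5,fy=5,interpolation=2)
o2=cv2.resize(s["img"][170:245,225:365],None,fx=5,fy=5,interpolation=2)[:350]
cv2.imwrite("pics/crop1.png",np.hstack([o[:,:400*1],o2[:,:400]])[...,::-1] if 0 else np.vstack([o,o2])[:600,:,::-1])
E
```

```text
top 1286.5
[[341.1762 181.6801   0.565   -0.0151   0.01  ]
 [382.2388 190.5802   0.5458  -0.1155   0.01  ]
 [376.3008 220.5336   0.473   -0.1016   0.01  ]
 [334.8411 211.4973   0.4925  -0.001    0.01  ]]
top 763.5
[[nan nan nan nan nan]
 [nan nan nan nan nan]]
scene 848.5
[[287.1027 172.4322   0.467   -0.1063   0.01  ]
 [317.447  190.1068   0.4892   0.0025   0.01  ]
 [298.0628 207.0717   0.5669  -0.0131   0.01  ]
 [267.3851 188.6317   0.5462  -0.1213   0.01  ]]
scene 554.0
[[nan nan nan nan nan]
 [nan nan nan nan nan]]
scene 90.5
[[234.2254 218.6456   0.6765  -0.139    0.01  ]
 [238.7218 231.83     0.7074  -0.1035   0.01  ]
 [230.     236.0807   0.7286  -0.115    0.01  ]
 [230.     228.1774   0.7076  -0.13     0.01  ]]h.py:34: RuntimeWarning: invalid value encountered in divide
  return np.array([v[:2]/v[2] for v in r])
```

View pics/crop1.png

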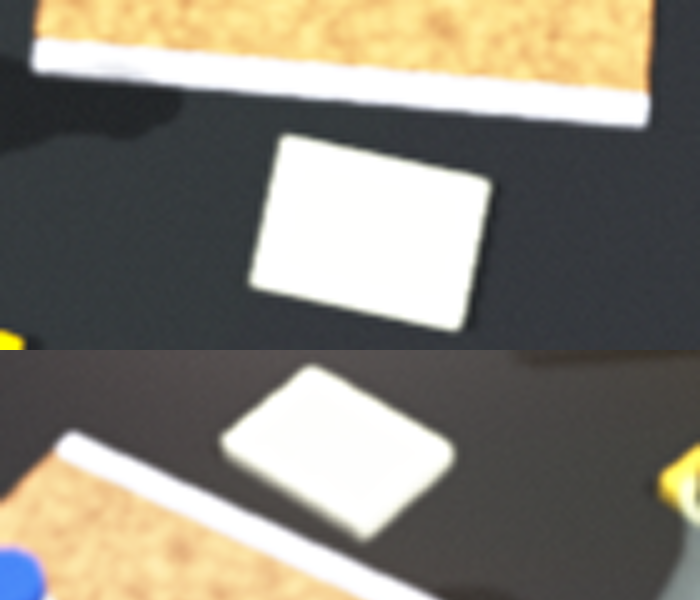

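The crop confirms the choice: plain white slab, plate at top px (334–382, 181–220), board strip just above it. Next I fit the board edge in both views and check heights.

```bash
cat > edge.py <<'E'
from h import *
def edge(c,cols,r0,r1,up):
    "sub-pixel row of the strip's near edge per column; line fit"
    g=c["img"].min(2).astype(float);P=[]
    for x in cols:
        y0,y1=r0(x),r1(x);v=np.diff(g[int(y0):int(y1)+1,x])*(1 if up else -1)
        k=v.argmax();w=np.clip(v[max(k-1,0):k+2],0,None);P.append([x,int(y0)+.5+(np.arange(max(k-1,0),max(k-1,0)+len(w))@w)/w.sum()])
    l=cv2.fitLine(np.float32(P),cv2.DIST_HUBER,0,.01,.01).ravel()
    return lambda x:l[3]+(np.asarray(x)-l[2])*l[1]/l[0]
E
python3 - <<'E'
from edge import *
np.set_printoptions(precision=4,suppress=True)
t=bot.camera("top");s=bot.camera("scene")
et=edge(t,range(300,410),lambda x:169.8+(x-291.6)*.089-4,lambda x:169.8+(x-291.6)*.089+5,False)
es=edge(s,range(245,325),lambda x:187+(x-239)*.475-6,lambda x:187+(x-239)*.475+3,True)
xt=np.array([295,355,412.]);xs=np.array([242,285,328.])
for z in(0,.008):print("top",z,plane(t,np.c_[xt,et(xt)],z)[:,:2].tolist())
print("scene .008",plane(s,np.c_[xs,es(xs)],.008))
# plate corners two-view
a=quad(t,white(t,(285,181,425,225))[0]);b=quad(s,white(s,(262,171,320,210))[0])
m=[min(range(4),key=lambda j:np.linalg.norm(plane(s,b[j:j+1],.01)-plane(t,a[i:i+1],.01))) for i in range(4)]
T=tri(t,a,s,b[m]);print("plate",T,T.mean(0));P=plane(t,a,.012);print(P,P.mean(0))
print("jar",plane(t,[[391,118]],.06))
print("flask/bottle",plane(t,[[257,182],[450,178]],.0))
for y in(.0,):
  pass
print(bot.ik([.44,-.05,.05],[0,.7071,.7071,0]))
E
```

```text
top 0 [[0.5935693741274838, 0.09787294559664225], [0.5838236882115704, -0.04962515018695092], [0.5746255879777513, -0.19162339678129334]]
top 0.008 [[0.5924126880203335, 0.0975387112531587], [0.5827502137994346, -0.048699999950689105], [0.573630649803903, -0.18948582138685072]]
scene .008 [[ 0.571  -0.1879  0.008 ]
 [ 0.5809 -0.0448  0.008 ]
 [ 0.59    0.0873  0.008 ]]
plate [[ 0.565  -0.0149  0.0073  0.0008]
 [ 0.5469 -0.1176  0.0118  0.0053]
 [ 0.4732 -0.1011  0.0174  0.0016]
 [ 0.4915  0.0012  0.0117  0.0046]] [ 0.5191 -0.0581  0.012   0.0031]
[[ 0.5647 -0.0149  0.012 ]
 [ 0.5457 -0.1151  0.012 ]
 [ 0.4729 -0.1012  0.012 ]
 [ 0.4925 -0.0009  0.012 ]] [ 0.5189 -0.058   0.012 ]
jar [[ 0.713  -0.1262  0.06  ]]
flask/bottle [[ 0.5603  0.1897  0.    ]
 [ 0.5825 -0.2885  0.    ]]
[-0.7161  0.1136  0.775   2.1808 -0.1029  0.8821  1.6921]
```

Plate: centre (0.519, −0.058), yaw about −0.19, two-view height about 12 mm, which matches. The board edge runs through (0.5815, −0.058) with yaw −0.065. The jar at (0.713, −0.126) is clear of the landing area. Next: approach behind the plate with the fingers spread along the board's y, touch the bench to find the tip height, then push until it stops.

```bash
cat > m.py <<'E'
from h import *
from scipy.spatial.transform import Rotation as Rt
A=-.0655; X=np.array([np.cos(A),np.sin(A),0]);Y=np.array([-np.sin(A),np.cos(A),0]);Z=np.array([0,0,1.])
E0=np.array([.5815,-.058,0])          # board edge point in line with the plate
def quat(tilt=0):
    "tool x along board y, fingers down, tips leaning towards board by tilt"
    z=-np.cos(tilt)*Z+np.sin(tilt)*X; M=np.c_[Y,np.cross(z,Y),z]
    return Rt.from_matrix(M).as_quat(scalar_first=True)
def P(x,z,y=0): return E0+x*X+y*Y+z*Z
def st(msg=""):
    o=bot.observe();d=o["tcp_pos"]-E0;f=o["wrist_force"]
    print(msg,"t%.1f"%o["time"],"x%.4f y%.4f z%.4f"%(d@X,d@Y,d[2]),"F",np.round([f@X,f@Y,f[2]],1),"M",np.round(o["wrist_torque"],2),flush=True);return d@X,d[2],f@X,f[2]
E
python3 - <<'E'
from m import *
bot.set_gripper(.6); q=quat()
bot.goto(P(-.142,.25),q); st()
bot.move_l(P(-.142,.03),feed=.2); st()
print(bot.move_l(P(-.142,-.005),feed=.02,stop_force=3)); st("bench")
E
```

```text
t3.1 x-0.1418 y0.0007 z0.2501 F [0.7 0.  0.1] M [-0.    0.03  0.04]
 t4.4 x-0.1414 y0.0000 z0.0306 F [1.4 0.4 0.2] M [-0.03  0.02 -0.01]
True
bench t5.9 x-0.1420 y0.0000 z-0.0032 F [-1.1  1.4  6. ] M [-0.    0.16  0.02]
```

Run:
```python
from m import *
bot.move_l(P(-.142,.001),feed=.05); st()
print(bot.move_l(P(-.095,.001),feed=.04,stop_force=6)); st("a")
print(bot.move_l(P(-.070,.001),feed=.02,stop_force=9)); st("contact")
t=bot.camera("top");o=cv2.resize(t["img"][130:230,285:425],None,fx=5,fy=5,interpolation=2);cv2.imwrite("pics/c2.png",o[...,::-1])
```

```text
t6.1 x-0.1417 y0.0001 z0.0013 F [-0.3  0.8  0.6] M [ 0.04  0.07 -0.05]
False
a t7.5 x-0.0950 y0.0001 z0.0011 F [-0.2 -0.4 -0.3] M [ 0.01 -0.    0.01]
True
contact t8.3 x-0.0801 y-0.0001 z0.0005 F [0.1 1.2 0.1] M [-0.03 -0.02  0.03]
```

View pics/c2.png

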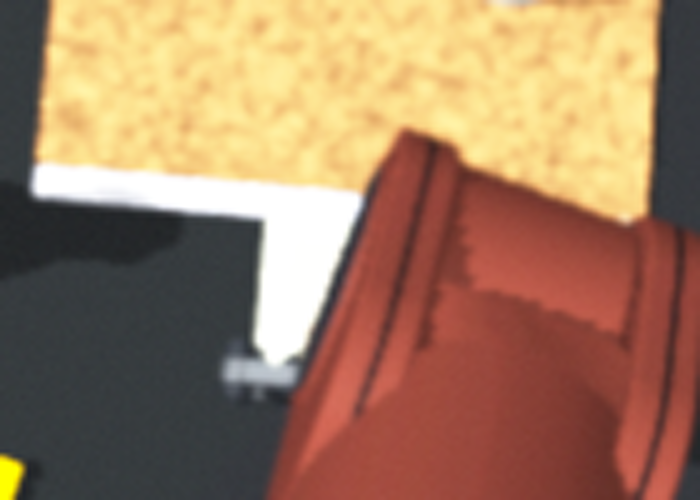

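The plate's far side now sits flush on the strip (crop corner (262,218)), with no gap or skew visible. Next I preload and check the force response.

Run:
```python
from m import *
z=.001
for x in(-.080,-.079,-.078,-.077,-.076,-.075):
    bot.move_l(P(x,z),feed=.02); bot.dwell(.1); r=st("cmd %.3f"%x)
    if r[2]<-11: break
```

```text
cmd -0.080 t8.7 x-0.0799 y0.0000 z0.0011 F [-0.2 -1.3  0.6] M [ 0.03 -0.01 -0.  ]
cmd -0.079 t9.0 x-0.0797 y0.0000 z0.0008 F [-5.1 -0.2  3.5] M [0.12 1.08 0.06]
cmd -0.078 t9.4 x-0.0797 y0.0001 z0.0006 F [-8.6  1.2  6.7] M [0.31 1.83 0.02]
cmd -0.077 t9.7 x-0.0796 y0.0001 z0.0004 F [-12.    0.6   9.2] M [0.33 2.53 0.07]
```

```bash
cat > arc.py <<'E'
from m import *
r=.0721
def tcp(th,pen):
    "TCP such that the front tip corner sits at angle th on the circle about the board's upper corner"
    return -(r-pen)*np.cos(th)-.0077, .008+(r-pen)*np.sin(th)-.003
def arc(th0,th1,pen,step=3,target=12,feed=.03):
    for d in np.arange(th0+step,th1+.01,step):
        th=np.radians(d);x,z=tcp(th,pen);bot.move_l(P(x,z),feed=feed)
        s=st("th%.0f pen%.4f"%(d,pen)); fr=-s[2]*np.cos(th)+s[3]*np.sin(th)
        if fr<3 and d>th0+2*step: print("weak",fr)
        pen+=np.clip(.00010*(target-fr),-.0006,.0006)
    print("end",d,pen)
E
python3 - <<'E'
from arc import *
arc(-3.2,24,.0027)
c=bot.camera("scene");o=cv2.resize(c["img"][120:240,220:360],None,fx=5,fy=5,interpolation=2);cv2.imwrite("pics/c3.png",o[...,::-1])
E
```

```text
th-0 pen0.0027 t10.0 x-0.0795 y0.0001 z0.0039 F [-8. -0.  0.] M [0.27 1.74 0.12]
th3 pen0.0031 t10.3 x-0.0792 y0.0001 z0.0074 F [-8.1  0.5  0.2] M [0.2  1.85 0.05]
th6 pen0.0035 t10.5 x-0.0788 y0.0001 z0.0109 F [-8.8  0.6  0.9] M [0.26 2.05 0.09]
th9 pen0.0038 t10.8 x-0.0782 y0.0001 z0.0144 F [-9.4 -0.1  1.7] M [0.25 2.22 0.01]
th12 pen0.0041 t11.1 x-0.0774 y0.0001 z0.0178 F [-9.9  1.8  2.2] M [0.28 2.28 0.07]
th15 pen0.0042 t11.3 x-0.0765 y0.0001 z0.0212 F [-11.9   1.    2.7] M [0.27 2.48 0.03]
th18 pen0.0042 t11.6 x-0.0754 y0.0001 z0.0247 F [-11.2   0.8   3.2] M [ 0.31  2.43 -0.  ]
th21 pen0.0042 t11.9 x-0.0741 y0.0001 z0.0281 F [-11.7   0.3   4.5] M [0.29 2.48 0.01]
th24 pen0.0042 t12.1 x-0.0726 y0.0001 z0.0315 F [-12.4   0.5   4.5] M [0.3  2.46 0.05]
end 23.8 0.004071734987431422
```

View pics/c3.png

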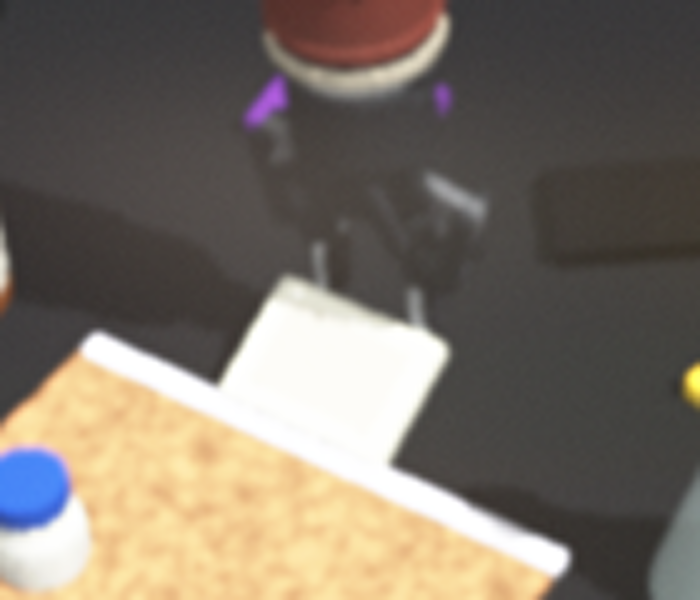

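It is working: in the crop the near side is raised, with its side face visible at (355,305), both tips are on it, and the far side is on the strip. The forces follow the radius. Continuing the arc.

Run:
```python
from arc import *
arc(23.8,72,.00407)
c=bot.camera("scene");o=cv2.resize(c["img"][120:240,220:360],None,fx=5,fy=5,interpolation=2);cv2.imwrite("pics/c4.png",o[...,::-1])
```

```text
th27 pen0.0041 t12.5 x-0.0710 y0.0001 z0.0349 F [-11.6   1.1   5.3] M [0.28 2.39 0.08]
th30 pen0.0040 t12.7 x-0.0692 y0.0001 z0.0382 F [-10.6   0.4   4.9] M [0.3  2.39 0.1 ]
th33 pen0.0040 t13.0 x-0.0673 y0.0001 z0.0413 F [-12.2   0.4   6.9] M [0.29 2.42 0.  ]
th36 pen0.0038 t13.3 x-0.0651 y0.0001 z0.0445 F [-10.7   1.3   6.7] M [0.32 2.3  0.02]
th39 pen0.0038 t13.5 x-0.0628 y0.0001 z0.0475 F [-11.4  -0.4   8.3] M [0.26 2.29 0.01]
th42 pen0.0036 t13.8 x-0.0603 y0.0001 z0.0505 F [-9.7  1.6  8.1] M [0.29 2.15 0.05]
th45 pen0.0035 t14.1 x-0.0578 y0.0001 z0.0532 F [-10.5   0.1   8.1] M [0.33 2.14 0.07]
th48 pen0.0034 t14.3 x-0.0550 y0.0001 z0.0559 F [-9.4  0.7  9.6] M [0.31 2.06 0.07]
th51 pen0.0032 t14.6 x-0.0521 y0.0001 z0.0585 F [-8.8  0.6 11.4] M [0.28 1.93 0.06]
th54 pen0.0030 t14.9 x-0.0491 y0.0001 z0.0611 F [-9.2  0.9 10.2] M [0.27 1.67 0.  ]
th57 pen0.0028 t15.1 x-0.0459 y0.0001 z0.0634 F [-7.8  0.7 10.3] M [0.25 1.67 0.03]
th60 pen0.0028 t15.4 x-0.0426 y0.0000 z0.0656 F [-8.   0.2  9.6] M [0.24 1.52 0.05]
th63 pen0.0027 t15.7 x-0.0391 y0.0001 z0.0675 F [-7.   1.2 11.2] M [0.32 1.52 0.09]
th66 pen0.0026 t16.0 x-0.0356 y0.0001 z0.0694 F [-6.1  1.7 11.5] M [0.25 1.29 0.06]
th69 pen0.0025 t16.2 x-0.0320 y0.0001 z0.0710 F [-6.1  0.9 12.4] M [0.26 1.14 0.05]
th72 pen0.0023 t16.5 x-0.0284 y0.0001 z0.0724 F [-5.1  1.1 12. ] M [0.27 0.84 0.04]
end 71.8 0.0022280675841828555
```

View pics/c4.png

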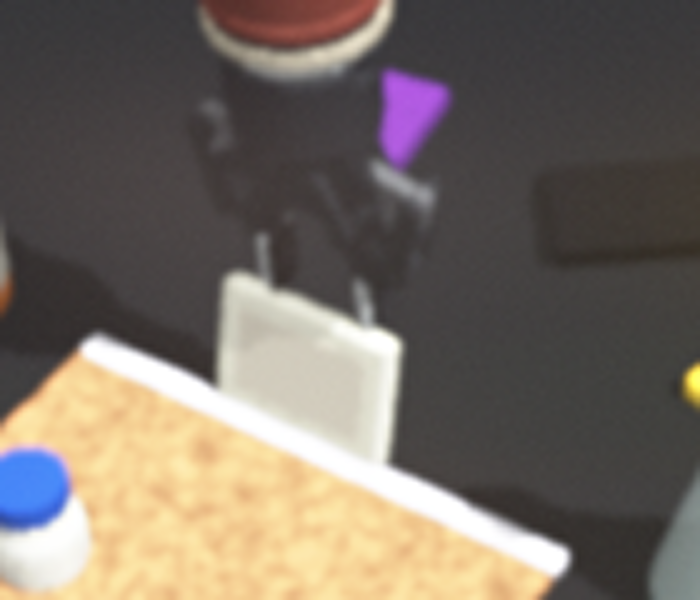

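The plate stands at about 75°, its plain face towards the camera and both tips still on its near side. Past 90° the pivot shifts to the plate's plain-face edge, so I use that circle and ease the force down.

Run:
```python
from arc import *
pen=.00223
for ph in np.arange(78,117.1,3):
    th=ph-3.2 if ph<=90 else ph-6.34; c,R=(0,.0721) if ph<=90 else (.004,.0724)
    a=np.radians(th); bot.move_l(P(c-(R-pen)*np.cos(a)-.0077,.005+(R-pen)*np.sin(a)),feed=.03)
    s=st("ph%.0f pen%.4f"%(ph,pen)); fr=-s[2]*np.cos(a)+s[3]*np.sin(a)
    tgt=12 if ph<90 else 8
    pen+=np.clip(.0001*(tgt-fr),-.0006,.0004)
    if ph>93 and fr<1.5: print("plate gone");break
c=bot.camera("scene");o=cv2.resize(c["img"][120:240,220:360],None,fx=5,fy=5,interpolation=2);cv2.imwrite("pics/c5.png",o[...,::-1])
```

```text
ph78 pen0.0022 t16.8 x-0.0247 y0.0001 z0.0737 F [-3.8  2.1 11.1] M [ 0.25  0.72 -0.02]
ph81 pen0.0023 t17.1 x-0.0208 y0.0001 z0.0747 F [-3.8  1.3 12.8] M [0.18 0.63 0.07]
ph84 pen0.0021 t17.4 x-0.0170 y0.0001 z0.0756 F [-3.3  0.2 12.3] M [0.18 0.52 0.02]
ph87 pen0.0021 t17.7 x-0.0132 y0.0001 z0.0762 F [-1.9  1.  12. ] M [0.22 0.32 0.05]
ph90 pen0.0020 t17.9 x-0.0093 y0.0001 z0.0767 F [-2.   1.1 12.9] M [0.25 0.21 0.01]
ph93 pen0.0015 t18.2 x-0.0059 y0.0001 z0.0771 F [-1.   0.5  9.7] M [0.21 0.19 0.07]
ph96 pen0.0014 t18.5 x-0.0021 y0.0001 z0.0774 F [0.1 0.7 9.1] M [0.16 0.02 0.03]
ph99 pen0.0013 t18.8 x0.0017 y0.0001 z0.0774 F [0.3 0.5 8.8] M [ 0.17 -0.07  0.02]
ph102 pen0.0012 t19.0 x0.0055 y0.0001 z0.0773 F [0.2 0.3 7.4] M [ 0.14 -0.12 -0.03]
ph105 pen0.0012 t19.3 x0.0095 y0.0002 z0.0769 F [1.1 1.1 8.7] M [ 0.11 -0.28 -0.02]
ph108 pen0.0012 t19.6 x0.0133 y0.0001 z0.0764 F [ 1.5 -0.2  7.4] M [ 0.19 -0.43 -0.02]
ph111 pen0.0012 t19.9 x0.0172 y0.0001 z0.0756 F [1.7 0.2 9. ] M [ 0.1  -0.51 -0.01]
ph114 pen0.0011 t20.1 x0.0209 y0.0002 z0.0747 F [2.3 1.1 9.4] M [ 0.13 -0.61  0.07]
ph117 pen0.0009 t20.4 x0.0245 y0.0001 z0.0736 F [3.4 0.7 8.4] M [ 0.05 -0.64  0.01]
```

View pics/c5.png

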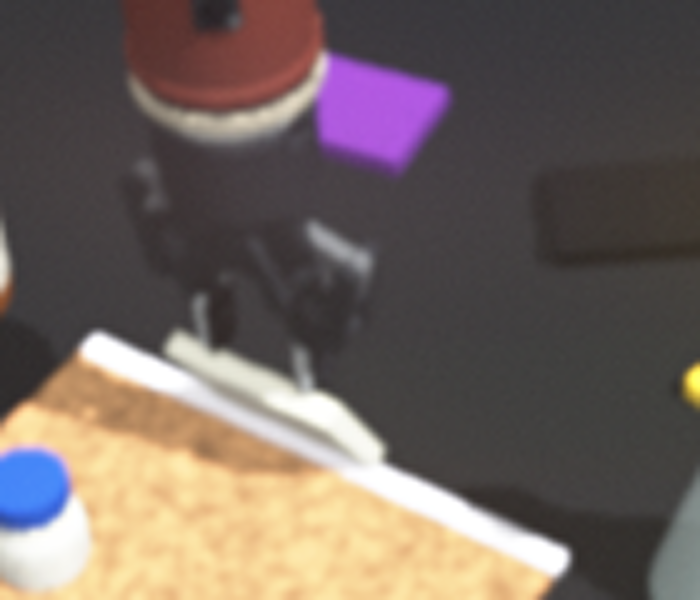

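It is controlled past vertical, at about 117°, leaning over the board. I lower it a little further with a light force so the strip friction isn't exceeded, then release.

Run:
```python
from arc import *
pen=.0006
for ph in np.arange(119,127.1,2):
    a=np.radians(ph-6.34); bot.move_l(P(.004-(.0724-pen)*np.cos(a)-.0077,.005+(.0724-pen)*np.sin(a)),feed=.03)
    s=st("ph%.0f pen%.4f"%(ph,pen)); fr=-s[2]*np.cos(a)+s[3]*np.sin(a); pen+=np.clip(.0001*(4-fr),-.0006,.0003)
    if fr<1: break
o=bot.observe()["tcp_pos"]
bot.move_l(o+.03*Z,feed=.15); bot.move_l(o+.12*Z-.10*X,feed=.2); bot.dwell(.3); st("up")
bot.goto([.38,.30,.28],quat()) if bot.ik([.38,.30,.28],quat()) is not None else print("noik"); st()
t=bot.camera("top");c=bot.camera("scene")
cv2.imwrite("pics/c6.png",np.vstack([cv2.resize(i,None,fx=4,fy=4,interpolation=2) for i in (t["img"][110:185,280:460],c["img"][175:250,190:370])])[...,::-1])
```

```text
ph119 pen0.0006 t20.7 x0.0268 y0.0002 z0.0729 F [3.2 1.3 6.8] M [ 0.14 -0.64  0.03]
ph121 pen0.0002 t21.0 x0.0291 y0.0001 z0.0720 F [ 3.2 -0.5  6.4] M [ 0.1 -0.7  0. ]
ph123 pen-0.0001 t21.2 x0.0312 y0.0002 z0.0711 F [2.5 0.7 7. ] M [ 0.12 -0.79  0.06]
ph125 pen-0.0004 t21.5 x0.0334 y0.0001 z0.0701 F [3.9 0.5 6.3] M [ 0.08 -0.76  0.  ]
ph127 pen-0.0008 t21.7 x0.0355 y0.0002 z0.0690 F [3.4 0.7 6.3] M [ 0.14 -0.83 -0.03]
up t23.2 x-0.0645 y-0.0001 z0.1884 F [-0.4  0.  -0.2] M [-0.03 -0.01  0.01]
 t24.6 x-0.2237 y0.3431 z0.2798 F [-0.4 -0.7  0.7] M [-0.01 -0.01 -0.02]
```

View pics/c6.png

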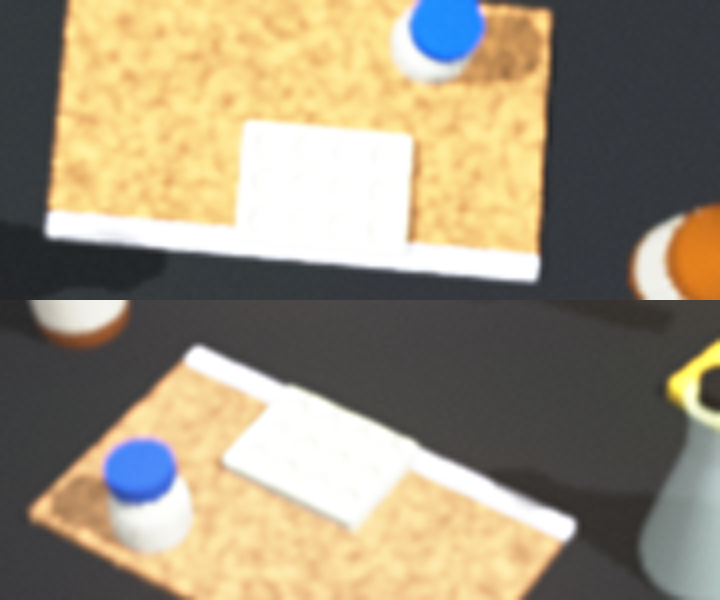

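The plate lies flat on the board, square at the strip, with faint wells visible; the jar, bottle and flask look unmoved. One last check: contrast-stretched wells, corner positions, and the bystanders' pixels compared with the first pictures.

Run:
```python
from m import *
np.set_printoptions(precision=4,suppress=True)
t=bot.camera("top");c=bot.camera("scene")
# plate corners read from the last crop (top: /4+(280,110); scene: /4+(190,175), second half starts at row 300)
T=np.array([[245,121],[412,135]])/4+[280,110]; S=np.array([[350,528-300],[225,460-300]])/4+[190,175]
print(tri(t,T,c,S))
Q=np.array([[290,387],[418,445],[350,528],[225,460]])-[0,300]
w=plane(c,Q/4+[190,175],.02)-E0; print("board x,y of top corners",np.c_[w@X,w@Y])
for n,i,bx in(("scene",c,[(190,140,225,190),(215,208,240,240),(345,190,390,255)]),("top",t,[(235,155,278,196),(435,158,480,192),(378,105,404,132)])):
    a=cv2.imread(f"pics/{n}0.png")[...,::-1].astype(int)
    print(n,[float(round(np.abs(a[b:d,x:y]-i["img"][b:d,x:y]).mean(),2)) for x,b,y,d in bx])
k=cv2.resize(c["img"][190:235,240:300],None,fx=10,fy=10,interpolation=2).astype(float)
cv2.imwrite("pics/c7.png",np.clip((k-205)*5.1,0,255).astype(np.uint8)[...,::-1])
```

```text
[[ 0.6664 -0.0138  0.0148  0.0012]
 [ 0.6589 -0.1138  0.0197  0.0025]]
board x,y of top corners [[ 0.0074 -0.052 ]
 [ 0.0066  0.0496]
 [ 0.0853  0.052 ]
 [ 0.0806 -0.0491]]
scene [1.37, 0.81, 0.96]
top [0.99, 1.0, 0.77]
```

View pics/c7.png

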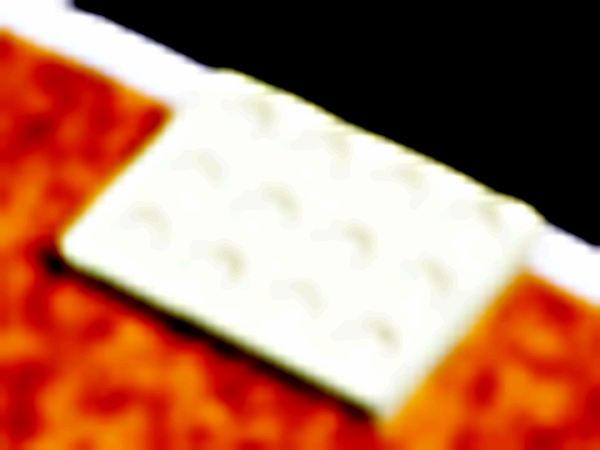

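All 12 wells (3 rows of 4) show facing up, and the plate is wholly on the board, about 7 mm inside the edge. The flask, bottle and jar patches are unchanged. Handing in.

```bash
python3 -c "
from station import bot
bot.sign_off()"
```

```text
the job is handed in; nothing more can be done
```

The white spot plate is flipped: it lies flat on the cork board with its wells up. I handed the job in at about 25 s of the 56 s allowed.

**What I did:** I spread the two fingertips and pushed the plate square against the aluminium edge. I then preloaded its near side with about 12 N and followed the tipping arc, correcting the force as it went. The fingertips kept hold of it past vertical to about 127°, and it dropped the rest of the way onto the board. The largest force reading I logged was about 15 N. The fingers never gripped the plate.

**Last checks:**
- **Wells:** all 12 are visible facing up.
- **Position:** the plate's near side is about 7 mm inside the board edge. It is square to the edge within the roughly 3° that hand-read corners allow.
- **Bystanders:** the flask, bottle and jar look unchanged in both views.
- **Robot:** it was well clear of everything when I handed in.

**One disagreement:** the two far corners measured 15 mm and 20 mm high, where 20 mm is expected. The corners were read by hand, and earlier corner readings scattered by about 5 mm too. The pictures show the plate flat.

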